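# Meter two mounting plates from the stock box into the case pan

## Robot

A 6-joint arm with a two-finger parallel gripper is mounted at the origin on a cart in front of the work surface, level with it; the furniture and walls round the work are solid. World frame = base frame: x ahead of the robot, y to its left, z up, the work surface at z = 0. Lengths are in m, angles in rad, forces in N, time in s.
With the tool pointing down it reaches from about 0.3 to 0.775 m from the base axis. Payload 14.6 kg.
Tool frame: the origin (TCP) lies between the finger pads; the fingertips stand ctrl.tip_extent ahead of it and the grasp point (between the pads) lies 3 mm ahead of it (ctrl.tip_extent is the distance from the TCP to the fingertips, in m); z points along the fingers, y is the line along which they close (so a half turn about z gives the same grasp; the last joint's range is limited). The gripper opens to 94 mm and grips with 3 to 60 N. Pads are 16 mm wide; open, the fingers measure 119 mm over their backs; the gripper's body (75 mm by 177 mm) begins 78 mm behind the grasp point.
Start: joints at [-1.41, 0.3, 1.521, -0, 1.321, -0.067], TCP at [0.124, -0.536, 0.227] pointing down, gripper open.
Joint ranges: [-3.03, 3.03], [-0.79, 2.21], [0.23, 2.52], [-1.04, 4.18], [0, 3.07], [-2.55, 2.55]. Speed limits (rad/s): [2.22, 2.22, 2.57, 3.14, 3.14, 3.14].

## Interface

Orientations are given as [roll, pitch, yaw] about the fixed x, y, z axes, in that order (R = Rz(yaw) Ry(pitch) Rx(roll)).
In Python, from station import ctrl, vision, job gives the robot as it stands (ctrl), with the cameras (vision) and the job (job).
- The arm moves only by the shell command python3 shift.py FILE [OPENING] [FORCE], which reads ROWS from the file FILE. ROWS is a JSON list of rows, 1 to 10 of them, each of 6 numbers: dx, dy, dz in m, then a rotation vector rx, ry, rz in rad; each row shifts and turns the commanded pose from where the row before left it, along the tool's axes as they then stand; what a row does not reach is not made up. A row lasts 1/10 s, in which the tool goes at most 0.05 m and 0.15 rad, less where a joint would pass 70% of its speed; a pose out of reach is approached as far as the arm can. OPENING is the finger opening in m, set as the command begins (- or left out keeps the last). The fingers move at their own pace and stop on an object; FORCE is the grip in N (left out, the last holds). Time passes only in rows, so rows that do not move let the fingers close. It prints the time, the measured TCP pose, the force, the opening and the grip force at its end. Input that does not fit is refused with a message, and nothing moves.
- ctrl.get_obs(): the state, without advancing time (a new reading comes with each control period).
- vision.camera(name): name is "scene" or "side" or "wrist"; returns a dict with "pixels" (480x640x3 uint8, blue, green, red), "fx", "fy", "cx", "cy" (pixels), "extrinsics" (4x4, takes a point from camera to world coordinates). Camera axes: x right, y up, looking along -z (the intrinsics and any distortion apply to the point x, -y, -z); pixel columns grow to the right and rows downward; lengths in m; the calibration is good to about 2 mm. A picture is of the moment at which its call begins. There is no depth.
- job.hand_in(): hands the job in; it is judged then, once.
The state is a dict: "time_s": time; "qpos": joint angles; "joint_vel": joint speeds; "tau": joint torques, N m; "ee_pos": TCP position; "eef_rot": TCP orientation; "force": force on the tool from outside, world axes, zero at the start; "moment": the same for the moment, N m; "grip_width": finger opening in m; "grip_force": force on a finger pad.
Only numpy, scipy, OpenCV 4.12 (cv2) and the standard library are available. Lean on these libraries where they do the work, as an engineer would, in place of code of your own. Each camera call takes 0.05 s, during which the arm holds its last target. There are 200 camera calls.

## Task

This case needs one upper and one lower mounting plate. Lift the end gate out of the mouth of the stock box and park it fully down in the empty slot at the back of the same box; then pick up the box, hold its mouth low over the half of the case pan that is free of the cast, and tip it until the black plates begin to slide and exactly two have slid into that half. Keep the other three in the box and set the box back down level on the bench, without knocking the cast, the articulator or the rubber bowl.

Things in the scene. Friction and masses are not known exactly. Their poses are not given: they have to be found in the camera images.
- stock_box: Open-topped channel of aluminium sheet, 220 mm long (its x), 82 mm wide, walls 38 mm high, level on the bench. Origin: centre of underside; open mouth is at x = -110 mm, toward the robot. Inside width 66 mm, floor 4 mm thick, no sill at the mouth; 0.24 to 0.39 kg empty. Low wall, 22 mm high, behind the plates. Gate guide slots at x = -102.5 mm (mouth) and x = +102.5 mm (back).
- box_strap (a point): Centre of the box's black carrying strap, a straight bar across the middle of the box: 14 mm thick along the box, 82 mm long across it, 20 mm high (44 to 64 mm above the bench). Grip it across its 14 mm, fingers reaching into the channel on either side; 30 mm clear between its lower edge and the plates.
- box_lip (a point): Middle of the floor's edge at the mouth, at floor height (4 mm above the underside, 110 mm in front of the box's origin). Plates leave over this edge once the gate is out.
- box_slot (a point): Parking slot for the end gate at the back of the box: middle of the slot's bottom, 102.5 mm behind the box's origin and 4 mm above the underside. Same guides as at the mouth: slot 7 mm wide along the box and 76 mm across, guides 34 mm high, open at the top.
- end_gate: Loose gate closing the mouth: upright aluminium sheet 4 mm thick, 72 mm wide, its lowest 6 mm thinned to 2 mm; on top a black grip bar 10 mm thick along the box, 50 mm wide, 22 mm high, 36 to 58 mm above the gate's bottom. Origin: middle of the bottom edge; x along its thickness. It starts in the mouth guides with its bottom on the box floor and lifts straight up (clear after 30 mm). 30 g.
- case_pan: Case pan: shallow open rectangular grey plastic pan, outside 168 mm (its x, away from the robot) by 248 mm (its y) over the rim, 36 mm high, walls and floor 4 mm, inside 152 x 232 mm, 0.8 kg. Origin: centre of its underside. The half at -y holds the stone cast; the half at +y (centre about y = +50 mm) is free for the plates.
- stone_cast: Stone cast of a lower jaw, 60 x 71 x 41 mm, 0.11 kg, lying in the -y half of the case pan. Origin: centre of its underside. Leave it alone.
- articulator: Dental articulator with mounted models, 123 x 200 x 177 mm, standing on the bench to the right. Origin: centre of its underside. Bystander.
- rubber_bowl: Green rubber mixing bowl, 108 mm across the rim, 89 mm high, standing at the left. Origin: centre of its underside. Bystander.
- plate_1: Articulator mounting plate: black plastic with a steel disc in its middle, 38 mm along the box, 62 mm across, 10 mm thick, 35 g. Origin: centre of its underside. Five equal plates lie flat in single file on the box floor, plate_1 next to the mouth. They slide, all as a file, once the box is tipped mouth-down 24 to 38 degrees, and stop when it is brought a few degrees back.
- plate_2: Mounting plate like plate_1, number 2 in the file counted from the mouth.
- plate_3: Mounting plate like plate_1, number 3 in the file counted from the mouth.
- plate_4: Mounting plate like plate_1, number 4 in the file counted from the mouth.
- plate_5: Mounting plate like plate_1, number 5 in the file counted from the mouth.

How it is judged:
By the outcome, as a careful person would: the job done as asked, in the order asked, and still so for the second after the job is handed in, with the robot touching nothing.
It also fails if it takes over 67 s, if anything falls off the work surface, if the arm or the gripper's body presses on something with over 40 N, if the wrist force passes 120 N, or if a joint passes its speed limit or range.

## Working session

There is one attempt and no reset: what is moved stays moved. The work goes in short steps, Python scripts to look and compute and a shell command to move; the robot and the scene stay as the last step left them, time stands still between calls to the robot, and variables do not carry over. Pictures are saved under pics/ and viewed, at most 10 in all, crops included, and the job is handed in when it is done.

```bash
ls; mkdir -p pics; cat > h.py <<'E'
from station import ctrl, vision, job
import numpy as np, cv2
def snap(n,f):
    c=vision.camera(n); cv2.imwrite('pics/'+f,c['pixels']); np.savez('pics/'+f[:-4]+'.npz',**{k:np.array(v) for k,v in c.items()}); return c
def load(f): return dict(np.load('pics/'+f+'.npz'))
def ray(c,u,v):
    E=np.array(c['extrinsics']); d=np.array([(u-c['cx'])/c['fx'],-(v-c['cy'])/c['fy'],-1.]); return E[:3,3],E[:3,:3]@d
def onz(c,u,v,z):
    o,d=ray(c,u,v); return o+d*(z-o[2])/d[2]
def proj(c,p):
    E=np.array(c['extrinsics']); q=E[:3,:3].T@(np.array(p)-E[:3,3]); return c['cx']+c['fx']*q[0]/-q[2], c['cy']-c['fy']*q[1]/-q[2]
E
python3 - <<'E'
from h import *
a=snap('scene','s0.png'); b=snap('side','d0.png')
for c in(a,b): print({k:v for k,v in c.items() if k!='pixels'})
print(ctrl.tip_extent, ctrl.get_obs())
E
```

```text
pics
shift.py
station.py
{'fx': 535.346984761623, 'fy': 535.346984761623, 'cx': 328.07987866849027, 'cy': 245.87887311633585, 'extrinsics': array([[-0.56562095,  0.63341037, -0.52807599, -0.31731461],
       [-0.82451031, -0.44677774,  0.34723536,  0.51132666],
       [-0.01599012,  0.63180769,  0.77496023,  1.30085789],
       [ 0.        ,  0.        ,  0.        ,  1.        ]])}
{'fx': 607.9546529066392, 'fy': 607.9546529066392, 'cx': 317.116925143806, 'cy': 243.8587935092477, 'extrinsics': array([[-0.94237121,  0.28421599, -0.17651565,  0.24434888],
       [-0.33449447, -0.81151033,  0.47912884,  0.75111603],
       [-0.0070682 ,  0.51056073,  0.85981264,  1.49892127],
       [ 0.        ,  0.        ,  0.        ,  1.        ]])}
0.022 {'time_s': 0.1, 'qpos': array([-1.40960771e+00,  3.00403211e-01,  1.52148571e+00, -8.48683221e-06,
        1.32072858e+00, -6.65818715e-02]), 'joint_vel': array([-0.00047782, -0.00046553, -0.00280812,  0.00022263, -0.00036946,
       -0.00169911]), 'tau': array([ 1.16351348e-03, -5.32649231e+01, -3.53287303e+01,  7.09242490e-02,
        2.34777981e-02, -5.34850994e-05]), 'ee_pos': array([ 0.1241649 , -0.53558852,  0.22696391]), 'eef_rot': array([-3.14056953e+00, -5.99836711e-05,  2.27772567e-01]), 'force': array([ 0.20407058, -0.61531605, -0.18050923]), 'moment': array([-0.05674122, -0.00826777,  0.03988281]), 'grip_force': 0.0, 'grip_width': 0.09362758168290061}
```

View pics/s0.png

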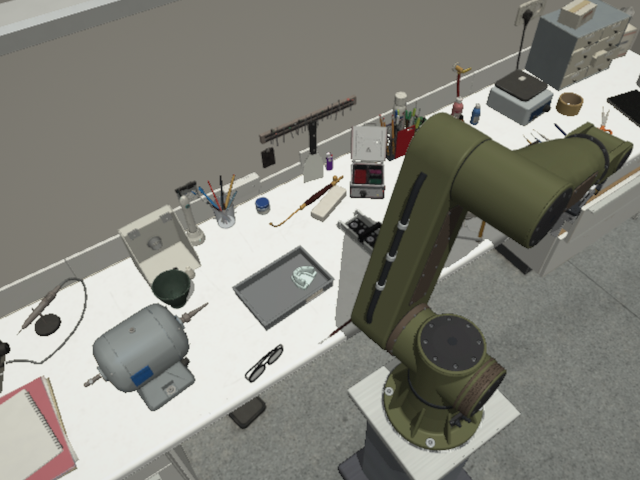

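View pics/d0.png

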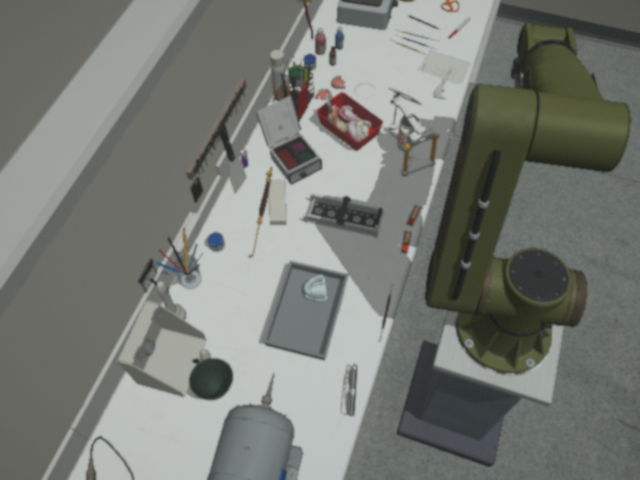

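The scene view shows the pan at about (283,287) and the box at about (360,235), partly hidden by the arm. The side view shows the box whole (307..382, 195..233) with its mouth on the right, the pan at (305,308), the cast at (316,288) and the bowl at (211,378).

```bash
python3 - <<'E'
from h import *
c=load('d0'); im=c['pixels']
for n,u,v,z in [('strap',345,210,.064),('mouth',381,220,.038),('back',308,207,.038),('panTL',292,263,.036),('panTR',347,268,.036),('panBL',263,345,.036),('panBR',325,357,.036),('cast',316,288,.03),('bowl',211,378,.08)]: print(n,onz(c,u,v,z).round(3))
a=cv2.resize(im[185:245,295:395],None,fx=7.5,fy=7.5,interpolation=cv2.INTER_CUBIC)
b=cv2.resize(im[255:365,255:355],None,fx=5,fy=5,interpolation=cv2.INTER_CUBIC)
cv2.imwrite('pics/c1.png',a)
E
```

```text
strap [ 0.502 -0.18   0.064]
mouth [ 0.398 -0.198  0.038]
back [ 0.611 -0.171  0.038]
panTL [0.589 0.016 0.036]
panTR [ 0.442 -0.019  0.036]
panBL [0.575 0.264 0.036]
panBR [0.415 0.242 0.036]
cast [0.502 0.064 0.03 ]
bowl [0.651 0.398 0.08 ]
```

View pics/c1.png

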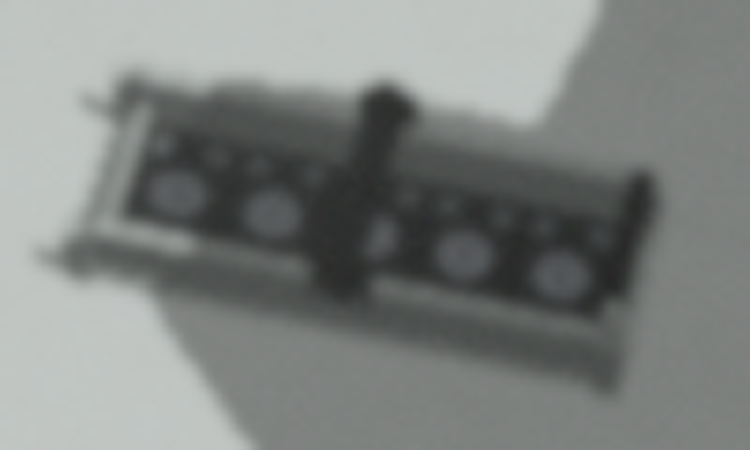

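```bash
echo '[[0.02, -0.012, -0.02, 0, 0, 0], [0.039, -0.026, -0.01, 0, 0, 0], [0.039, -0.026, -0.01, 0, 0, 0], [0.039, -0.026, -0.01, 0, 0, 0], [0.039, -0.026, -0.01, 0, 0, 0], [0.039, -0.026, -0.01, 0, 0, 0], [0.039, -0.026, -0.005, 0, 0, 0], [0.039, -0.026, 0, 0, 0, 0], [0.039, -0.026, 0, 0, 0, 0], [0.039, -0.026, 0, 0, 0, 0]]' > path.dat && python3 shift.py path.dat 0.06; echo '[[0, 0, 0, 0, 0, -0.147], [0, 0, 0, 0, 0, -0.147], [0, 0, 0, 0, 0, -0.147], [0, 0, 0, 0, 0, -0.147], [0, 0, 0, 0, 0, -0.147], [0, 0, 0, 0, 0, -0.147], [0, 0, 0, 0, 0, -0.147], [0, 0, 0, 0, 0, -0.147], [0, 0, 0, 0, 0, -0.147], [0, 0, 0, 0, 0, -0.147]]' > path.dat && python3 shift.py path.dat
python3 - <<'E'
from h import *
c=snap('wrist','w0.png'); o=ctrl.get_obs(); print(o['ee_pos'],o['eef_rot'],c['extrinsics'],c['fx'],c['cx'],c['cy'])
E
```

```text
time_s: 1.1
ee_pos: [0.431, -0.2106, 0.3024]
eef_rot: [-3.142, 0.0, 0.228]
force: [-0.1, -1.3, -0.5]
grip_width: 0.0601
grip_force: 0.0
time_s: 2.1
ee_pos: [0.43, -0.2123, 0.3022]
eef_rot: [-3.141, -0.0, 1.704]
force: [-0.6, -0.2, 0.2]
grip_width: 0.06
grip_force: 0.0
[ 0.42995277 -0.21231061  0.30216637] [-3.14110388e+00 -3.92983342e-04  1.71334274e+00] [[ 9.91084040e-01 -1.27803378e-01 -3.76659390e-02  4.18473637e-01]
 [ 1.33238214e-01  9.50802313e-01  2.79682926e-01 -1.30922789e-01]
 [ 6.84392228e-05 -2.82207827e-01  9.59353292e-01  4.59025447e-01]
 [ 0.00000000e+00  0.00000000e+00  0.00000000e+00  1.00000000e+00]] 350.26417793556135 320.19873550335603 236.73474257015593
```

View pics/w0.png

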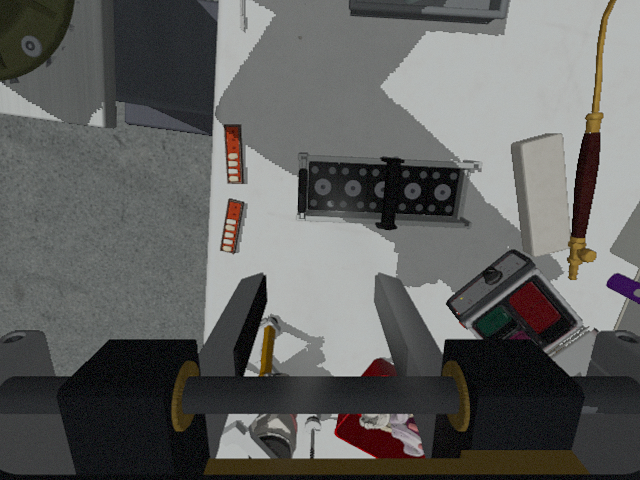

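The wrist view shows the box whole: gate bar at (303,190), plate discs from (323,187) to (443,192), strap at (390,193), and the pan's near edge at the top. I'll measure these from blobs.

```bash
python3 - <<'E'
from h import *
c=load('w0'); im=c['pixels']; x0,y0=290,145
r=im[y0:240,x0:490]; g=cv2.cvtColor(r,cv2.COLOR_BGR2GRAY)
m=(g>55).astype(np.uint8); n,l,s,ce=cv2.connectedComponentsWithStats(m,connectivity=4)
for i in range(1,n):
    if 60<s[i,4]<400: u,v=ce[i]+[x0,y0]; print('disc',s[i],(u,v),onz(c,u,v,.014).round(4))
m=(g<28).astype(np.uint8); print(np.percentile(g,[5,20,40]))
k=cv2.resize(r,None,fx=4,fy=4,interpolation=cv2.INTER_CUBIC); cv2.imwrite('pics/c2.png',k)
E
```

```text
disc [ 24  33  18  18 209] (np.float64(322.52153110047846), np.float64(186.4306220095694)) [ 0.43   -0.1942  0.014 ]
disc [ 54  35  17  17 205] (np.float64(352.42926829268293), np.float64(187.8390243902439)) [ 0.4679 -0.1909  0.014 ]
disc [ 85  37  10  16 112] (np.float64(379.2946428571429), np.float64(189.07142857142856)) [ 0.5021 -0.1879  0.014 ]
disc [115  38  16  16 192] (np.float64(412.3072916666667), np.float64(190.59375)) [ 0.5442 -0.1842  0.014 ]
disc [144  39  17  16 188] (np.float64(442.20744680851067), np.float64(191.7340425531915)) [ 0.5823 -0.1806  0.014 ]
[ 7. 23. 65.]
```

View pics/c2.png

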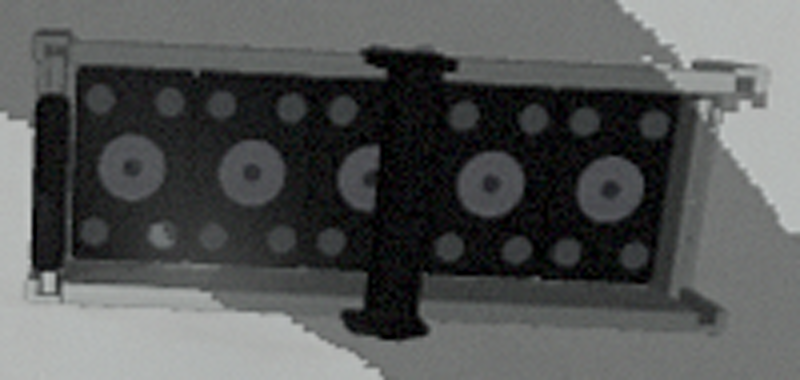

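```bash
python3 - <<'E'
from h import *
c=load('w0'); f=lambda u,v,z: onz(c,290+u/4-.4,145+v/4-.4,z)
gate=f(51,182,.062); strap=f(403,190,.064)
A,B=f(90,40,.038),f(660,70,.038); C,D=f(70,297,.038),f(690,327,.038)
print('gate',gate,'strap',strap)
for p,q in((A,B),(C,D)): d=q-p; print('wall yaw',np.arctan2(d[1],d[0]),p,q)
s1,s2=f(411,48,.05),f(388,337,.05); d=s1-s2; print('strap',d,np.hypot(*d[:2]),np.arctan2(-d[0],d[1]))
d=strap-gate; print('gate->strap',np.hypot(*d[:2]),np.arctan2(d[1],d[0]))
g1,g2=f(54,95,.062),f(49,270,.062); d=g1-g2; print('gate len',np.hypot(*d[:2]),np.arctan2(-d[0],d[1]))
o=ctrl.get_obs(); print(o['ee_pos'],o['eef_rot'])
# pan from scene and side
for n,P in(('s0',[(234,291),(300,248),(333,282),(267,327)]),('d0',[(292,263),(347,268),(263,345),(325,357)])):
    cc=load(n)
    for u,v in P: print(n,onz(cc,u,v,.036).round(3))
    for u,v in [(305,277)] if n=='s0' else [(316,289)]: print('cast',onz(cc,u,v,.03).round(3))
E
```

```text
gate [ 0.4065845 -0.1945951  0.062    ] strap [ 0.50573988 -0.18324701  0.064     ]
wall yaw 0.08233818257376553 [ 0.41222566 -0.15547598  0.038     ] [ 0.57983912 -0.14164372  0.038     ]
wall yaw 0.08394312879639577 [ 0.41591268 -0.23301229  0.038     ] [ 0.60790439 -0.21685794  0.038     ]
strap [-0.0093937  0.0848321  0.       ] 0.08535060753642418 0.11028353357715873
gate->strap 0.09980263939307463 0.11395181054235379
gate len 0.04996806831110934 0.0909010158999105
[ 0.42995277 -0.21231061  0.30216637] [-3.14110388e+00 -3.92983342e-04  1.71334274e+00]
s0 [0.562 0.259 0.036]
s0 [0.587 0.019 0.036]
s0 [0.425 0.009 0.036]
s0 [0.406 0.241 0.036]
cast [0.491 0.064 0.03 ]
d0 [0.589 0.016 0.036]
d0 [ 0.442 -0.019  0.036]
d0 [0.575 0.264 0.036]
d0 [0.415 0.242 0.036]
cast [0.501 0.067 0.03 ]
```

```bash
echo '[[0.021, -0.021, 0.02, 0, 0, 0], [0, 0, 0.045, 0, 0, 0.055], [0, 0, 0.045, 0, 0, 0], [0, 0, 0.045, 0, 0, 0], [0, 0, 0.035, 0, 0, 0], [0, 0, 0.025, 0, 0, 0], [0, 0, 0.01, 0, 0, 0], [0, 0, 0, 0, 0, 0]]' > path.dat && python3 shift.py path.dat 0.04
python3 - <<'E'
from h import *
c=snap('wrist','w1.png'); o=ctrl.get_obs(); print(o['ee_pos'],o['eef_rot'])
print(proj(c,(.406,-.1943,.062)))
E
```

```text
time_s: 2.95
ee_pos: [0.4062, -0.194, 0.0768]
eef_rot: [-3.14, -0.001, 1.641]
force: [0.0, -1.2, 0.8]
grip_width: 0.04
grip_force: 0.0
[ 0.40674392 -0.19429214  0.0778839 ] [-3.14148442e+00 -7.55267935e-05  1.64154464e+00]
(np.float64(320.75649058223416), np.float64(293.9082189550011))
```

View pics/w1.png

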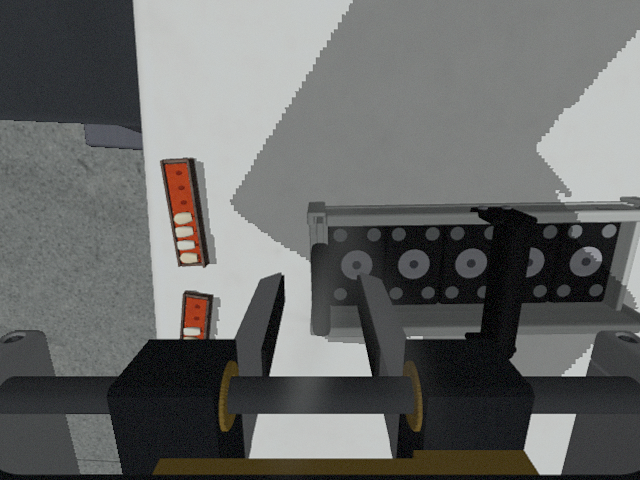

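Gate bar sits at (320,290), midway between the fingertips (270 and 375). I'll descend and grip.

```bash
echo '[[0, 0, 0.015, 0, 0, -0.017], [0, 0, 0.009, 0, 0, 0], [0, 0, 0, 0, 0, 0]]' > path.dat && python3 shift.py path.dat && echo '[[0, 0, 0, 0, 0, 0], [0, 0, 0, 0, 0, 0], [0, 0, 0, 0, 0, 0], [0, 0, 0, 0, 0, 0]]' > path.dat && python3 shift.py path.dat 0 25
```

```text
time_s: 3.3
ee_pos: [0.4065, -0.1941, 0.0535]
eef_rot: [-3.141, -0.0, 1.659]
force: [-0.0, -0.4, 1.0]
grip_width: 0.0401
grip_force: 0.0
time_s: 3.7
ee_pos: [0.4067, -0.1942, 0.0537]
eef_rot: [3.141, 0.0, 1.66]
force: [-0.2, -0.3, 0.6]
grip_width: 0.0115
grip_force: 0.0
```

```bash
echo '[[0, 0, 0, 0, 0, 0], [0, 0, 0, 0, 0, 0], [0, 0, -0.005, 0, 0, 0], [0, 0, -0.015, 0, 0, 0], [0, 0, -0.02, 0, 0, 0], [0, 0, -0.03, 0, 0, 0], [0, 0, -0.02, 0, 0, 0], [0, 0, 0, 0, 0, 0]]' > path.dat && python3 shift.py path.dat
python3 - <<'E'
from h import *
c=snap('wrist','w2.png'); o=ctrl.get_obs(); print(o['ee_pos'],o['eef_rot'])
E
```

```text
time_s: 4.5
ee_pos: [0.4075, -0.1947, 0.1459]
eef_rot: [3.138, 0.003, 1.66]
force: [-0.3, 0.3, -1.2]
grip_width: 0.0097
grip_force: 25.0
[ 0.40690401 -0.19434956  0.14423457] [3.13986537e+00 1.22282074e-03 1.65982270e+00]
```

View pics/w2.png

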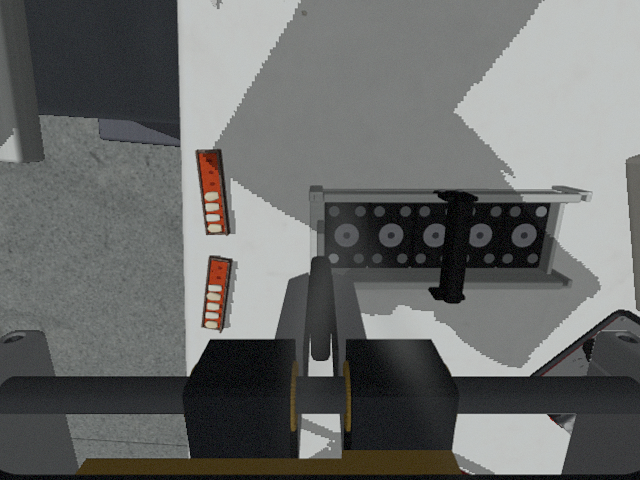

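The gate is in hand (bar at (320,305)), the five plates are in place and the mouth is open. I'll refine the box yaw before the transfer.

```bash
python3 - <<'E'
from h import *
for n,x0,y0,x1,y1 in(('w0',290,145,490,240),('w1',325,190,620,330),('w2',325,195,560,275)):
    c=load(n); g=cv2.cvtColor(c['pixels'][y0:y1,x0:x1],cv2.COLOR_BGR2GRAY)
    k,l,s,ce=cv2.connectedComponentsWithStats((g>55).astype(np.uint8),connectivity=4)
    P=[onz(c,*(ce[i]+[x0,y0]),.014) for i in range(1,k) if 120<s[i,4]<900 and .75<s[i,2]/s[i,3]<1.33]
    P=np.array(P); P=P[np.argsort(P[:,0])]; d=P[-1]-P[0]; print(n,P.round(4).tolist(),np.hypot(*d[:2]),np.arctan2(d[1],d[0]))
c=load('w2'); im=c['pixels'][175:300,300:610]
cv2.imwrite('pics/c3.png',cv2.resize(im,None,fx=2.58,fy=2.58,interpolation=cv2.INTER_CUBIC))
E
```

```text
w0 [[0.43, -0.1942, 0.014], [0.4679, -0.1909, 0.014], [0.5442, -0.1842, 0.014], [0.5823, -0.1806, 0.014]] 0.15290283705946534 0.08934209271500919
w1 [[0.4171, -0.1744, 0.014], [0.4389, -0.1723, 0.014], [0.4551, -0.1709, 0.014], [0.4679, -0.1908, 0.014], [0.477, -0.169, 0.014], [0.4932, -0.1676, 0.014], [0.5059, -0.1874, 0.014], [0.553, -0.1623, 0.014], [0.5694, -0.1608, 0.014], [0.582, -0.1806, 0.014], [0.5911, -0.159, 0.014]] 0.17465207640913827 0.08810471673652621
w2 [[0.4296, -0.1945, 0.014], [0.4679, -0.1909, 0.014], [0.5052, -0.1876, 0.014], [0.5445, -0.1841, 0.014], [0.582, -0.1807, 0.014]] 0.1530107726168847 0.08995156306543549
```

View pics/c3.png

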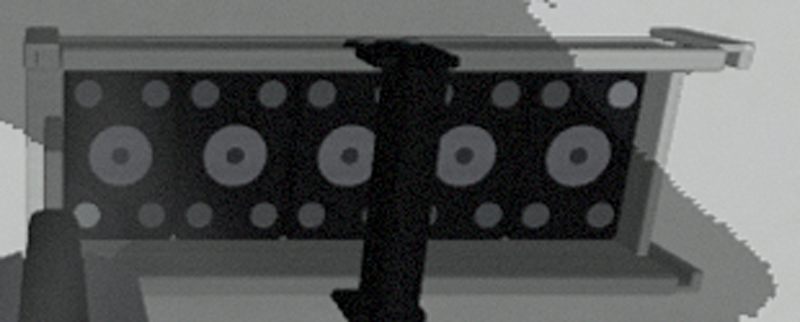

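```bash
python3 - <<'E'
from h import *
R=np.array([[np.cos(.088),np.sin(.088)],[-np.sin(.088),np.cos(.088)]])  # world->box axes
o=np.array([.4067,-.1942])
def show(n,p): print(n,(R@(p[:2]-o)*1000).round(1))
for nm,cols in(('w0',(330,350,370,420,440)),('w2',(400,420,500,520,540))):
    c=load(nm); g=cv2.GaussianBlur(cv2.cvtColor(c['pixels'],cv2.COLOR_BGR2GRAY),(3,3),0).astype(float)
    for u in cols:
        lo,hi=(150,235) if nm=='w0' else (180,300)
        d=np.diff(g[lo:hi,u-2:u+3].mean(1)); k=[i for i in range(1,len(d)-1) if abs(d[i])>6 and abs(d[i])>=max(abs(d[i-1]),abs(d[i+1]))]
        print(nm,u,[(lo+i+.5,round(d[i]),round((R@(onz(c,u,lo+i+.5,.038)[:2]-o)*1000)[1],1)) for i in k if True][:3],'...',[(lo+i+.5,round(d[i]),round((R@(onz(c,u,lo+i+.5,.038)[:2]-o)*1000)[1],1)) for i in k][-4:])
c=load('w2'); f=lambda u,v,z: onz(c,300+u/2.58-.3,175+v/2.58-.3,z)
show('front post top L',f(42,35,.038)); show('rear post',f(743,52,.038)); show('rear post R',f(690,278,.038))
for a in((404,44),(385,300)): show('strap end',f(*a,.064))
E
```

```text
w0 330 [(155.5, -9, np.float64(38.0)), (161.5, -32, np.float64(31.1)), (166.5, 11, np.float64(25.3))] ... [(206.5, -19, np.float64(-22.7)), (209.5, 15, np.float64(-26.4)), (216.5, 35, np.float64(-35.2)), (221.5, 11, np.float64(-41.5))]
w0 350 [(155.5, -10, np.float64(39.1)), (162.5, -34, np.float64(31.0)), (179.5, 19, np.float64(11.2))] ... [(195.5, -16, np.float64(-8.1)), (210.5, 9, np.float64(-26.6)), (217.5, 11, np.float64(-35.4)), (222.5, 32, np.float64(-41.7))]
w0 370 [(156.5, -9, np.float64(39.0)), (163.5, -33, np.float64(31.0)), (202.5, 11, np.float64(-15.5))] ... [(211.5, 16, np.float64(-26.7)), (218.5, 14, np.float64(-35.5)), (223.5, 7, np.float64(-41.8)), (229.5, 19, np.float64(-49.5))]
w0 420 [(159.5, -12, np.float64(38.3)), (165.5, -34, np.float64(31.4)), (171.5, 9, np.float64(24.4))] ... [(210.5, -15, np.float64(-22.7)), (213.5, 21, np.float64(-26.4)), (220.5, 14, np.float64(-35.2)), (225.5, 10, np.float64(-41.6))]
w0 440 [(160.5, -13, np.float64(38.2)), (166.5, -34, np.float64(31.3)), (172.5, 7, np.float64(24.3))] ... [(199.5, -26, np.float64(-8.0)), (214.5, 21, np.floa
[... 678 characters left out ...]
t64(21.4)), (267.5, 23, np.float64(-22.6)), (282.5, 12, np.float64(-35.8)), (288.5, 9, np.float64(-41.2))]
w2 520 [(188.5, -27, np.float64(41.6)), (190.5, -27, np.float64(40.1)), (193.5, 21, np.float64(37.8))] ... [(246.5, -29, np.float64(-4.7)), (267.5, 23, np.float64(-22.6)), (282.5, 13, np.float64(-35.8)), (289.5, 9, np.float64(-42.1))]
w2 540 [(188.5, -27, np.float64(41.6)), (190.5, -28, np.float64(40.1)), (193.5, 33, np.float64(37.8))] ... [(206.5, 34, np.float64(27.7)), (216.5, -35, np.float64(19.8)), (282.5, 11, np.float64(-35.8)), (289.5, 9, np.float64(-42.1))]
front post top L [-2.6 41.7]
rear post [204.8  36.8]
rear post R [203.8 -35.8]
strap end [93.8 43.3]
strap end [ 96.6 -31.1]
```

```bash
echo '[[0, 0.02, 0, 0, 0, 0], [-0.0015, 0.04, 0, 0, 0, 0], [0, 0.04, 0, 0, 0, 0], [0, 0.04, 0, 0, 0, 0], [0, 0.04, 0, 0, 0, 0], [0, 0.02, 0, 0, 0, 0], [0, 0.005, 0, 0, 0, 0], [0, 0, 0.025, 0, 0, 0], [0, 0, 0.015, 0, 0, 0], [0, 0, 0, 0, 0, 0]]' > path.dat && python3 shift.py path.dat
python3 - <<'E'
from h import *
o=ctrl.get_obs();p=o['ee_pos']; c=snap('wrist','w3.png')
R=np.array([[np.cos(.088),np.sin(.088)],[-np.sin(.088),np.cos(.088)]]);print(p,o['eef_rot'],R@(p[:2]-[.4067,-.1942])*1000)
print(proj(c,(.6109,-.1779,.038)))
cv2.imwrite('pics/c4.png',cv2.resize(c['pixels'][160:400,180:460],None,fx=2.5,fy=2.5,interpolation=cv2.INTER_CUBIC))
E
```

```text
time_s: 5.55
ee_pos: [0.609, -0.1772, 0.1006]
eef_rot: [-3.137, -0.002, 1.659]
force: [0.0, 0.4, -0.5]
grip_width: 0.0098
grip_force: 25.0
[ 0.60902877 -0.17723659  0.10055244] [-3.13693145e+00 -2.07573736e-03  1.65938855e+00] [203.03671054  -0.8841872 ]
(np.float64(324.0964639472945), np.float64(263.38798042097426))
```

View pics/c4.png

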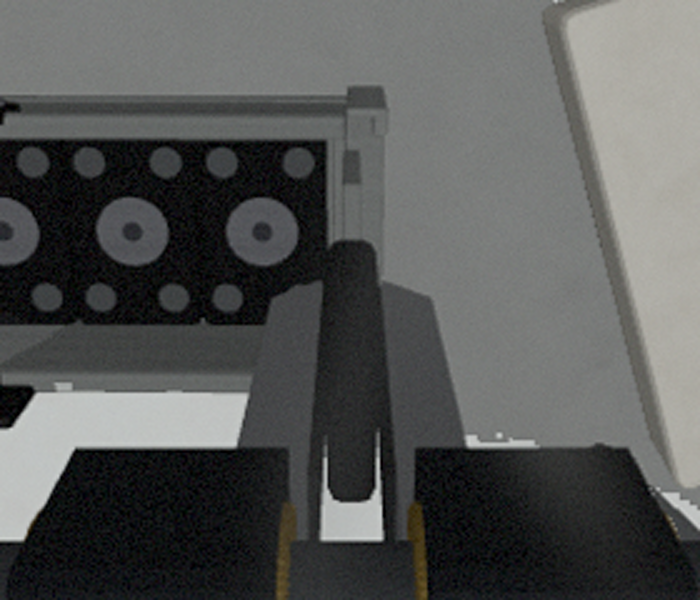

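The gate is over the back slot. The rear end of the box is at crop (386,100) and the gate bar at (352,300), a little short of the slot, so I'll compute the remaining offset.

```bash
python3 - <<'E'
from h import *
R=np.array([[np.cos(.088),np.sin(.088)],[-np.sin(.088),np.cos(.088)]]); o=np.array([.4067,-.1942])
def show(n,c,u,v,z): print(n,(R@(onz(c,u,v,z)[:2]-o)*1000).round(1))
c=load('w3'); f=lambda u,v:(180+u/2.5-.3,160+v/2.5-.3)
for u in(347,375,386): show('rear post %d'%u,c,*f(u,105),.038)
show('rear floor end? ',c,*f(384,190),.004)
show('disc5',c,*f(262,232),.014); show('bar top',c,*f(353,245),.062+.047); show('bar top mid',c,*f(352,370),.062+.047)
show('wall in top',c,*f(200,139),.038); show('wall in bot',c,*f(150,373),.038)
c=load('w2'); f=lambda u,v:(300+u/2.58-.3,175+v/2.58-.3)
for u in(24,61): show('front post %d'%u,c,*f(u,48),.038)
show('disc1',c,*f(121,156),.014); show('disc5',c,*f(578,156),.014)
c=load('w0'); f=lambda u,v:(290+u/4-.4,145+v/4-.4)
show('w0 gate',c,*f(51,182),.062);show('w0 front end',c,*f(33,45),.038);show('w0 front end',c,*f(28,287),.038)
E
```

```text
rear post 347 [201.1  40. ]
rear post 375 [208.2  40. ]
rear post 386 [211.  40.]
rear floor end?  [212.    7.7]
disc5 [175.9  -2.3]
bar top [202.8  27.8]
bar top mid [202.7   2.9]
wall in top [163.4  31.1]
wall in bot [146.3 -35.6]
front post 24 [-7.9 37.8]
front post 61 [ 3.  37.8]
disc1 [23.4 -2.3]
disc5 [175.9  -2.3]
w0 gate [-0.1 -0.4]
w0 front end [-7.7 35.9]
w0 front end [ -7.3 -36.9]
```

```bash
echo '[[0, 0.0018, 0, 0, 0, 0], [0, 0, 0.005, 0, 0, 0], [0, 0, 0.01, 0, 0, 0], [0, 0, 0, 0, 0, 0], [0, 0, 0, 0, 0, 0]]' > path.dat && python3 shift.py path.dat
python3 - <<'E'
from h import *
o=ctrl.get_obs();p=o['ee_pos']
R=np.array([[np.cos(.088),np.sin(.088)],[-np.sin(.088),np.cos(.088)]]);print(p,o['eef_rot'],R@(p[:2]-[.4067,-.1942])*1000)
E
```

```text
time_s: 6.1
ee_pos: [0.6125, -0.1772, 0.0881]
eef_rot: [-3.141, -0.0, 1.66]
force: [-0.6, 0.2, -0.4]
grip_width: 0.01
grip_force: 25.0
[ 0.61252373 -0.17724339  0.08813172] [-3.14098208e+00 -2.78275418e-04  1.65982088e+00] [206.51755133  -1.19811918]
```

```bash
echo '[[0, -0.002, 0, 0, 0, 0], [0, 0, 0, 0, 0, 0], [0, 0, 0.008, 0, 0, 0], [0, 0, 0.008, 0, 0, 0], [0, 0, 0, 0, 0, 0]]' > path.dat && python3 shift.py path.dat; echo '[[0, 0, 0.006, 0, 0, 0], [0, 0, 0.005, 0, 0, 0], [0, 0, 0.004, 0, 0, 0], [0, 0, 0, 0, 0, 0]]' > path.dat && python3 shift.py path.dat
python3 - <<'E'
from h import *
o=ctrl.get_obs();p=o['ee_pos']
R=np.array([[np.cos(.088),np.sin(.088)],[-np.sin(.088),np.cos(.088)]]);print(p,o['eef_rot'],R@(p[:2]-[.4067,-.1942])*1000,o['force'],o['moment'])
E
```

```text
time_s: 6.6
ee_pos: [0.61, -0.1772, 0.0707]
eef_rot: [-3.139, -0.001, 1.66]
force: [0.2, -0.4, -1.1]
grip_width: 0.0099
grip_force: 25.0
time_s: 7.0
ee_pos: [0.6104, -0.1774, 0.0567]
eef_rot: [-3.141, -0.0, 1.66]
force: [-0.2, 0.0, -1.0]
grip_width: 0.0101
grip_force: 25.0
[ 0.61040629 -0.17737472  0.05667509] [-3.14061197e+00 -4.62561321e-04  1.65977048e+00] [204.39676395  -1.1428477 ] [-0.15972839  0.04111654 -1.00387964] [-0.04645171 -0.11989253  0.03976496]
```

```bash
echo '[[0, 0, 0.002, 0, 0, 0], [0, 0, 0.0012, 0, 0, 0], [0, 0, 0, 0, 0, 0]]' > path.dat && python3 shift.py path.dat; echo '[[0, 0, 0, 0, 0, 0], [0, 0, 0, 0, 0, 0], [0, 0, 0, 0, 0, 0]]' > path.dat && python3 shift.py path.dat 0.03; echo '[[0, 0, -0.02, 0, 0, 0], [0, 0, -0.04, 0, 0, 0], [0, 0, -0.04, 0, 0, 0], [0, 0, -0.02, 0, 0, 0], [0, 0, 0, 0, 0, 0]]' > path.dat && python3 shift.py path.dat 0.04
python3 - <<'E'
from h import *
c=snap('wrist','w4.png'); o=ctrl.get_obs(); print(o['ee_pos'],o['eef_rot'])
print([proj(c,p) for p in((.6109,-.178,.062),(.6109,-.178,.038))])
cv2.imwrite('pics/c5.png',cv2.resize(c['pixels'][150:360,180:460],None,fx=2.8,fy=2.8,interpolation=cv2.INTER_CUBIC))
R=np.array([[np.cos(.088),np.sin(.088)],[-np.sin(.088),np.cos(.088)]])
# dark bar column profile
g=cv2.cvtColor(c['pixels'],cv2.COLOR_BGR2GRAY)
for z in(.058,.062,.066,.092):
  for s in(-25,-18,0,18,25):
    p=np.array([.4067,-.1942])+R.T@np.array([.2045,-.0021+s/1000]); u,v=proj(c,(*p,z)); print(z,s,(round(u),round(v)),g[round(v),max(0,round(u)-12):round(u)+13:2].tolist() if 0<=v<480 else '')
E
```

```text
time_s: 7.3
ee_pos: [0.6107, -0.1775, 0.0542]
eef_rot: [-3.142, -0.0, 1.66]
force: [-0.1, -0.4, -1.0]
grip_width: 0.01
grip_force: 25.0
time_s: 7.6
ee_pos: [0.6107, -0.1775, 0.0544]
eef_rot: [3.141, 0.0, 1.66]
force: [-0.8, -0.8, 0.5]
grip_width: 0.0286
grip_force: 0.0
time_s: 8.1
ee_pos: [0.6118, -0.1778, 0.1778]
eef_rot: [3.136, 0.002, 1.66]
force: [-0.6, -0.3, -0.1]
grip_width: 0.04
grip_force: 0.0
[ 0.6110249  -0.17757939  0.17519642] [3.13957032e+00 9.10266786e-04 1.65978077e+00]
[(np.float64(318.9543686478074), np.float64(238.79370587566433)), (np.float64(318.89192493706764), np.float64(230.8581940561041))]
0.058 -25 (319, 266) [68, 67, 73, 66, 36, 43, 44, 47, 50, 96, 117, 112, 114]
0.058 -18 (319, 258) [66, 61, 87, 48, 37, 35, 39, 48, 44, 68, 113, 116, 111]
0.058 0 (319, 238) [14, 62, 93, 46, 26, 32, 23, 27, 30, 69, 112, 111, 111]
0.058 18 (319, 216) [12, 77, 90, 22, 11, 22, 21, 28, 22, 63, 109, 112, 111]
0.058 25 (319, 208) [2, 79, 95, 74, 12, 23, 16, 24, 25, 95, 112, 111, 112]
0.062 -25 (319, 268) [94, 94, 97, 92, 75, 84, 96, 75, 93, 100, 115, 115, 115]
0.062 -18 (319, 260) 
[... 357 characters left out ...]
]
0.066 -18 (319, 262) [58, 62, 66, 41, 38, 43, 46, 49, 49, 65, 115, 110, 117]
0.066 0 (319, 241) [22, 66, 94, 44, 18, 23, 23, 31, 34, 75, 114, 113, 110]
0.066 18 (319, 219) [0, 78, 91, 24, 24, 21, 18, 26, 21, 62, 112, 114, 108]
0.066 25 (319, 210) [1, 83, 88, 47, 6, 17, 22, 21, 26, 74, 113, 112, 112]
0.092 -25 (319, 283) [177, 177, 176, 176, 174, 175, 177, 175, 174, 174, 174, 172, 169]
0.092 -18 (319, 274) [174, 171, 171, 108, 110, 112, 114, 115, 115, 119, 113, 113, 115]
0.092 0 (319, 251) [3, 69, 86, 50, 21, 29, 33, 36, 38, 75, 113, 112, 114]
0.092 18 (319, 227) [6, 62, 93, 25, 25, 21, 24, 28, 25, 74, 114, 109, 111]
0.092 25 (319, 218) [9, 80, 90, 28, 25, 19, 22, 19, 30, 65, 111, 114, 110]
```

```bash
python3 - <<'E'
from h import *
for n,(u,v),box in(('d0',(290,325),(255,255,355,365)),('s0',(265,300),(228,240,340,335))):
    c=load(n); g=cv2.GaussianBlur(cv2.cvtColor(c['pixels'],cv2.COLOR_BGR2GRAY),(3,3),0)
    x0,y0,x1,y1=box; r=g[y0:y1,x0:x1]; print(n,np.percentile(r,[5,25,50,75,95]))
    m=((r<140)*255).astype(np.uint8); m=cv2.morphologyEx(m,cv2.MORPH_OPEN,np.ones((3,3)))
    cs,_=cv2.findContours(m,cv2.RETR_EXTERNAL,cv2.CHAIN_APPROX_NONE); k=max(cs,key=cv2.contourArea); h=cv2.convexHull(k)
    q=cv2.approxPolyDP(h,.04*cv2.arcLength(h,True),True)[:,0]+[x0,y0]; print(cv2.contourArea(h),q.tolist())
    # rectangle fit of the hull cast on rim plane
    P=np.array([onz(c,a[0]+x0,a[1]+y0,.036)[:2] for a in h[:,0]],np.float32); print(cv2.minAreaRect(P)); print([onz(c,*p,.036).round(3).tolist() for p in q])
    print('cast',)
    mm=((r>150)*255).astype(np.uint8); nn,l,s,ce=cv2.connectedComponentsWithStats(mm)
    for i in range(1,nn):
        if 30<s[i,4]<900: print(s[i],onz(c,*(ce[i]+[x0,y0]),.03).round(3))
E
```

```text
d0 [ 92.  118.  135.5 194.  195. ]
6686.0 [[354, 255], [324, 359], [261, 341], [286, 265]]
((0.5031607151031494, 0.09936895221471786), (0.1911744624376297, 0.31582608819007874), 4.320597171783447)
[[0.436, -0.064, 0.036], [0.416, 0.248, 0.036], [0.583, 0.256, 0.036], [0.603, 0.028, 0.036]]
cast
[ 51  21  20  19 250] [0.503 0.059 0.03 ]
s0 [ 80. 123. 232. 236. 236.]
4324.0 [[300, 247], [332, 285], [265, 328], [234, 287]]
((0.49701812863349915, 0.13185571134090424), (0.1780148446559906, 0.24814490973949432), 4.4514875411987305)
[[0.59, 0.017, 0.036], [0.418, 0.018, 0.036], [0.406, 0.247, 0.036], [0.575, 0.252, 0.036]]
cast
[ 65  26  24  23 299] [0.498 0.063 0.03 ]
```

```bash
echo '[[-0.001, -0.022, 0, 0, 0, 0], [0, -0.04, 0, 0, 0, 0], [0, -0.03, 0, 0, 0, 0], [0, -0.01, 0, 0, 0, 0], [0, 0, 0.02, 0, 0, 0], [0, 0, 0.04, 0, 0, 0], [0, 0, 0.03, 0, 0, 0], [0, 0, 0.02, 0, 0, 0], [0, 0, 0.007, 0, 0, 0], [0, 0, 0, 0, 0, 0]]' > path.dat && python3 shift.py path.dat 0.05
```

```text
time_s: 9.15
ee_pos: [0.509, -0.1873, 0.0561]
eef_rot: [-3.14, -0.001, 1.66]
force: [0.3, -0.1, 1.3]
grip_width: 0.0504
grip_force: 0.0
```

```bash
echo '[[0, 0, 0, 0, 0, 0], [0, 0, 0, 0, 0, 0], [0, 0, 0, 0, 0, 0], [0, 0, 0, 0, 0, 0], [0, 0, 0, 0, 0, 0], [0, 0, 0, 0, 0, 0], [0, 0, 0, 0, 0, 0], [0, 0, 0, 0, 0, 0]]' > path.dat && python3 shift.py path.dat 0 55; echo '[[0, 0, -0.005, 0, 0, 0], [0, 0, -0.02, 0, 0, 0], [0, 0, -0.03, 0, 0, 0], [0, 0, -0.03, 0, 0, 0], [0, 0, -0.03, 0, 0, 0], [0, 0, 0, 0, 0, 0], [0, 0, 0, 0, 0, 0]]' > path.dat && python3 shift.py path.dat
python3 - <<'E'
from h import *
o=ctrl.get_obs(); print(o['ee_pos'],o['eef_rot'],o['force'],o['moment'])
c=snap('wrist','w5.png')
g=cv2.cvtColor(c['pixels'],cv2.COLOR_BGR2GRAY)
for t in(45,55,65):
  k,l,s,ce=cv2.connectedComponentsWithStats((g>t).astype(np.uint8),connectivity=4)
  print(t,[(ce[i].round(1).tolist(),int(s[i,4])) for i in range(1,k) if 100<s[i,4]<900 and .6<s[i,2]/s[i,3]<1.5])
E
```

```text
time_s: 9.95
ee_pos: [0.5093, -0.1876, 0.0576]
eef_rot: [3.141, 0.0, 1.66]
force: [-4.0, 0.3, 5.8]
grip_width: 0.0134
grip_force: 55.0
time_s: 10.65
ee_pos: [0.5088, -0.1874, 0.1713]
eef_rot: [-3.141, -0.0, 1.66]
force: [0.6, 0.0, -5.8]
grip_width: 0.0137
grip_force: 55.0
[ 0.50883984 -0.18735914  0.17127249] [-3.14093800e+00 -3.98291668e-04  1.65982518e+00] [ 0.6042456   0.01896012 -5.76026669] [-0.0880465  -0.09946145 -0.01385386]
45 [([252.2, 270.8], 882), ([439.1, 271.2], 887), ([176.1, 301.9], 169), ([211.0, 301.9], 167), ([236.5, 302.1], 169), ([392.7, 301.9], 160), ([418.6, 302.1], 151), ([453.4, 302.2], 152), ([548.3, 360.7], 126)]
55 [([190.1, 271.0], 844), ([252.3, 270.6], 824), ([376.7, 270.9], 830), ([439.1, 271.1], 822), ([176.1, 301.8], 164), ([211.1, 301.9], 163), ([236.6, 302.1], 159), ([392.7, 302.0], 144), ([418.6, 302.1], 145), ([453.5, 302.2], 144)]
65 [([269.0, 238.1], 156), ([296.1, 238.3], 156), ([360.0, 238.4], 165), ([424.3, 238.6], 152), ([190.2, 271.0], 813), ([252.4, 270.6], 791), ([376.8, 270.8], 791), ([439.2, 271.0], 792), ([176.1, 301.9], 158), ([211.1, 301.9], 159), ([236.5, 302.1], 149), ([392.9, 301.9], 132), ([418.6, 302.2], 136), ([453.4, 302.1], 132)]
```

View pics/w5.png

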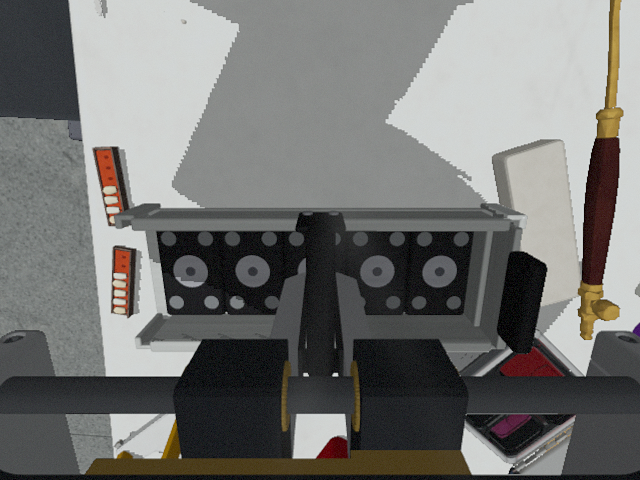

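The box hangs level with its gate parked at (523,300). Discs 1, 2, 4 and 5 are at u = 190, 252, 377 and 439 in row 271, which works as a gauge fixed to the gripper. Now over to the pan.

```bash
echo '[[0.01, 0.004, 0, 0, 0, 0], [0.02, 0.008, 0, 0, 0, 0], [0.03, 0.012, 0, 0, 0, 0], [0.037, 0.015, 0, 0, 0, 0], [0.037, 0.015, 0, 0, 0, 0], [0.037, 0.015, 0, 0, 0, 0], [0.037, 0.015, 0, 0, 0, 0], [0.037, 0.015, 0, 0, 0, 0], [0.037, 0.015, 0, 0, 0, 0], [0.03, 0.012, 0, 0, 0, 0]]' > path.dat && python3 shift.py path.dat; echo '[[0.028, 0.009, 0, 0, 0, 0], [0.018, 0.006, 0, 0, 0, 0], [0.009, 0.003, 0, 0, 0, 0], [0.0035, 0, 0, 0, 0, 0], [0, 0, 0, 0, 0, 0], [0, 0, 0, 0, 0, 0]]' > path.dat && python3 shift.py path.dat
cat >> h.py <<'E'
def discs(tag):
    c=snap('wrist',tag+'.png'); g=cv2.cvtColor(c['pixels'],cv2.COLOR_BGR2GRAY); out=[]
    for t in (35,45,55,65,75,85):
        k,l,s,ce=cv2.connectedComponentsWithStats((g[225:325]>t).astype(np.uint8),connectivity=4)
        for i in range(1,k):
            u,v=ce[i]+[0,225]
            if 350<s[i,4]<1600 and .75<s[i,2]/s[i,3]<1.35 and abs(v-271)<12 and all(abs(u-w)>8 for w in out): out.append(round(float(u),1))
    o=ctrl.get_obs(); T=o['eef_rot']; 
    from scipy.spatial.transform import Rotation as Ro
    M=Ro.from_euler('xyz',T).as_matrix(); b=M[:,1]
    lip=o['ee_pos']-.110*M[:,1]+.053*M[:,2]
    print('t',o['time_s'],'tilt',np.degrees(np.arcsin(b[2])).round(2),'lip',lip.round(4),'tcp',o['ee_pos'].round(4),'discs',sorted(out))
E
python3 -c "
from h import *
discs('m0'); a=snap('side','d1.png')"
```

```text
time_s: 11.7
ee_pos: [0.6066, 0.1374, 0.1705]
eef_rot: [-3.139, -0.0, 1.661]
force: [-0.8, -0.3, -4.4]
grip_width: 0.0135
grip_force: 55.0
time_s: 12.3
ee_pos: [0.6196, 0.1935, 0.1721]
eef_rot: [-3.141, 0.0, 1.659]
force: [1.1, -0.4, -4.7]
grip_width: 0.0132
grip_force: 55.0
t 12.35 tilt -0.0 lip [0.5101 0.1838 0.1193] tcp [0.6197 0.1934 0.1723] discs [189.8, 251.9, 376.5, 438.8]
```

```bash
python3 - <<'E'
from h import *
c=load('m0'); g=cv2.GaussianBlur(cv2.cvtColor(c['pixels'],cv2.COLOR_BGR2GRAY),(3,3),0).astype(int)
ya=.078; R=np.array([[np.cos(ya),-np.sin(ya)],[np.sin(ya),np.cos(ya)]])
L=lambda u,v: ((R.T@(onz(c,u,v,.036)[:2]-[.498,.132]))*1000).round().tolist()
for u in(20,60,100,140,180,220):
    d=np.diff(g[0:205,u]); k=[i for i in range(1,204) if abs(d[i])>12 and abs(d[i])>=abs(d[i-1]) and abs(d[i])>abs(d[i+1])]
    print('col',u,[(i,int(d[i]),L(u,i)) for i in k])
for v in(60,100,140,180):
    d=np.diff(g[v,0:330]); k=[i for i in range(1,328) if abs(d[i])>12 and abs(d[i])>=abs(d[i-1]) and abs(d[i])>abs(d[i+1])]
    print('row',v,[(i,int(d[i]),L(i,v)) for i in k])
E
```

```text
col 20 [(87, 28, [-108.0, 166.0]), (92, -30, [-109.0, 162.0]), (106, 23, [-111.0, 152.0]), (152, 32, [-119.0, 117.0]), (186, -27, [-126.0, 89.0])]
col 60 [(189, -32, [-93.0, 87.0])]
col 100 [(148, -37, [-54.0, 121.0]), (157, -26, [-55.0, 114.0])]
col 140 [(148, -42, [-21.0, 121.0]), (157, -17, [-22.0, 114.0]), (162, 33, [-23.0, 110.0]), (196, -26, [-27.0, 82.0])]
col 180 [(149, -34, [11.0, 121.0]), (158, -19, [10.0, 114.0]), (163, 26, [10.0, 110.0]), (200, -24, [7.0, 79.0])]
col 220 [(149, -41, [43.0, 121.0]), (158, -17, [43.0, 114.0]), (163, 29, [43.0, 110.0])]
row 60 [(6, 28, [-114.0, 185.0]), (9, -35, [-112.0, 185.0]), (14, 28, [-108.0, 185.0])]
row 100 [(15, 17, [-114.0, 157.0]), (18, -36, [-112.0, 157.0]), (28, 28, [-104.0, 157.0])]
row 140 [(4, 70, [-130.0, 126.0]), (7, -22, [-128.0, 126.0]), (31, 17, [-108.0, 127.0]), (33, -15, [-107.0, 127.0]), (39, 28, [-102.0, 127.0])]
row 180 [(78, -38, [-76.0, 95.0]), (86, -19, [-70.0, 95.0]), (127, 25, [-36.0, 95.0]), (276, -14, [88.0, 97.0]), (279, 23, [91.0, 97.0]), (302, 30, [110.0, 97.0])]
```

```bash
echo '[[0, 0, 0.01, 0, 0, 0], [0, 0, 0.015, 0, 0, 0], [0, 0, 0.009, 0, 0, 0], [0, 0, 0, -0.05, 0, 0], [0, 0, 0, -0.08, 0, 0], [0, 0, 0, -0.08, 0, 0], [0, 0, 0, -0.08, 0, 0], [0, 0, 0, -0.05, 0, 0], [0, 0, 0, -0.01, 0, 0], [0, 0, 0, 0, 0, 0]]' > path.dat && python3 shift.py path.dat; python3 -c "
from h import *
discs('m1')"
```

```text
time_s: 13.4
ee_pos: [0.6194, 0.1942, 0.1377]
eef_rot: [2.793, 0.0, 1.66]
force: [0.1, 0.7, -4.7]
grip_width: 0.0136
grip_force: 55.0
t 13.45 tilt 19.96 lip [0.5347 0.1867 0.0505] tcp [0.6196 0.1943 0.1379] discs [189.6, 251.9, 376.2, 438.3]
```

```bash
echo '[[0, -0.0014, -0.0029, -0.026, 0, 0], [0, -0.0014, -0.0029, -0.026, 0, 0], [0, -0.001, -0.0022, -0.02, 0, 0], [0, 0, 0, 0, 0, 0]]' > path.dat && python3 shift.py path.dat >/dev/null; python3 -c "
from h import *
discs('m2')"; echo '[[0, -0.001, -0.0022, -0.02, 0, 0], [0, 0, 0, 0, 0, 0]]' > path.dat && python3 shift.py path.dat>/dev/null; python3 -c "
from h import *
discs('m3')"
```

```text
t 13.9 tilt 24.13 lip [0.5349 0.1867 0.0509] tcp [0.6133 0.1937 0.1443] discs [189.3, 251.7, 375.9, 437.8]
t 14.15 tilt 25.32 lip [0.5349 0.1867 0.0509] tcp [0.6113 0.1936 0.1459] discs [189.4, 251.6, 375.6, 437.2]
```

```bash
echo '[[0, -0.001, -0.0022, -0.02, 0, 0], [0, 0, 0, 0, 0, 0]]' > path.dat && python3 shift.py path.dat>/dev/null; python3 -c "
from h import *
discs('m4')"
```

```text
t 14.4 tilt 26.48 lip [0.5349 0.1868 0.051 ] tcp [0.6094 0.1934 0.1475] discs [189.2, 251.4, 375.1, 436.6]
```

```bash
echo '[[0, -0.001, -0.0022, -0.02, 0, 0], [0, 0, 0, 0, 0, 0]]' > path.dat && python3 shift.py path.dat>/dev/null; python3 -c "
from h import *
discs('m5')"
```

```text
t 14.65 tilt 27.63 lip [0.5349 0.1867 0.0511] tcp [0.6075 0.1932 0.149 ] discs [189.1, 250.9, 374.8, 436.2]
```

```bash
echo '[[0, -0.001, -0.0022, -0.02, 0, 0], [0, 0, 0, 0, 0, 0]]' > path.dat && python3 shift.py path.dat>/dev/null; python3 -c "
from h import *
discs('m6')"
```

```text
t 14.9 tilt 28.77 lip [0.535  0.1868 0.0511] tcp [0.6056 0.1931 0.1505] discs [188.5, 250.3, 374.0, 435.7]
```

```bash
echo '[[0, -0.001, -0.0022, -0.02, 0, 0], [0, 0, 0, 0, 0, 0]]' > path.dat && python3 shift.py path.dat>/dev/null; python3 -c "
from h import *
discs('m7')"
```

```text
t 15.15 tilt 29.91 lip [0.535  0.1868 0.0511] tcp [0.6037 0.1929 0.1519] discs [187.0, 248.9, 372.7, 434.5]
```

```bash
echo '[[0, 0, 0, 0, 0, 0], [0, 0, 0, 0, 0, 0]]' > path.dat && python3 shift.py path.dat>/dev/null; python3 -c "
from h import *
discs('m8')"
```

```text
t 15.4 tilt 29.91 lip [0.5353 0.1867 0.0512] tcp [0.604  0.1929 0.1519] discs [187.0, 248.9, 372.6, 434.6]
```

```bash
echo '[[0, -0.0005, -0.0011, -0.01, 0, 0], [0, 0, 0, 0, 0, 0]]' > path.dat && python3 shift.py path.dat>/dev/null; python3 -c "
from h import *
discs('m9')"
```

```text
t 15.65 tilt 30.48 lip [0.5352 0.1868 0.0511] tcp [0.6028 0.1928 0.1526] discs [186.6, 248.3, 371.9, 433.9]
```

```bash
echo '[[0, -0.0005, -0.0011, -0.01, 0, 0], [0, 0, 0, 0, 0, 0]]' > path.dat && python3 shift.py path.dat>/dev/null; python3 -c "
from h import *
discs('m10')"
```

```text
t 15.9 tilt 31.06 lip [0.5352 0.1868 0.0512] tcp [0.6018 0.1927 0.1534] discs [185.4, 247.1, 370.9, 432.6]
```

```bash
echo '[[0, -0.0005, -0.0011, -0.01, 0, 0], [0, 0, 0, 0, 0, 0]]' > path.dat && python3 shift.py path.dat>/dev/null; python3 -c "
from h import *
discs('m11')"
```

```text
t 16.15 tilt 31.63 lip [0.5352 0.1868 0.0512] tcp [0.6009 0.1926 0.154 ] discs [182.7, 244.3, 368.2, 430.1]
```

```bash
echo '[[0, -0.0005, -0.0011, -0.01, 0, 0]]' > path.dat && python3 shift.py path.dat>/dev/null; python3 -c "
from h import *
discs('m12')"
```

```text
t 16.3 tilt 32.27 lip [0.5353 0.1868 0.0512] tcp [0.5998 0.1925 0.1547] discs [176.7, 239.0, 363.9, 426.3]
```

```bash
echo '[[0, 0, 0, 0, 0, 0]]' > path.dat && python3 shift.py path.dat>/dev/null; python3 -c "
from h import *
discs('m13')"
```

```text
t 16.45 tilt 32.2 lip [0.5353 0.1868 0.0513] tcp [0.5999 0.1925 0.1547] discs [166.8, 229.3, 289.8, 355.9, 417.4]
```

```bash
echo '[[0, 0, 0, 0, 0, 0]]' > path.dat && python3 shift.py path.dat>/dev/null; python3 -c "
from h import *
discs('m14')"
```

```text
t 16.6 tilt 32.2 lip [0.5354 0.1868 0.0512] tcp [0.6    0.1925 0.1547] discs [150.7, 213.5, 275.7, 402.2]
```

```bash
echo '[[0, 0.001, 0.0022, 0.02, 0, 0]]' > path.dat && python3 shift.py path.dat>/dev/null; python3 -c "
from h import *
discs('m15')"
```

```text
t 16.75 tilt 30.93 lip [0.5355 0.1868 0.0514] tcp [0.6024 0.1928 0.1535] discs [192.8, 254.6, 379.8]
```

```bash
echo '[[0, 0, 0, 0, 0, 0]]' > path.dat && python3 shift.py path.dat>/dev/null; python3 -c "
from h import *
discs('m16')"
```

```text
t 16.9 tilt 31.06 lip [0.5355 0.1868 0.0512] tcp [0.6022 0.1927 0.1533] discs [77.0, 172.1, 234.4, 361.9]
```

```bash
echo '[[0, 0, 0, 0, 0, 0]]' > path.dat && python3 shift.py path.dat>/dev/null; python3 -c "
from h import *
discs('m17')"
```

```text
t 17.05 tilt 31.05 lip [0.5353 0.1868 0.0512] tcp [0.6019 0.1927 0.1533] discs [77.5, 156.2, 218.8, 281.4, 350.0]
```

```bash
echo '[[0, 0, 0, 0, 0, 0]]' > path.dat && python3 shift.py path.dat>/dev/null; python3 -c "
from h import *
discs('m18')"
```

```text
t 17.2 tilt 31.06 lip [0.5353 0.1868 0.0512] tcp [0.602  0.1927 0.1534] discs [77.6, 142.3, 205.6, 270.1]
```

```bash
echo '[[0, 0, 0, 0, 0, 0]]' > path.dat && python3 shift.py path.dat>/dev/null; python3 -c "
from h import *
discs('m19')"
```

```text
t 17.35 tilt 31.06 lip [0.5354 0.1868 0.0513] tcp [0.602  0.1927 0.1534] discs [77.5, 194.9, 259.7]
```

```bash
echo '[[0, 0, 0, 0, 0, 0]]' > path.dat && python3 shift.py path.dat>/dev/null; python3 -c "
from h import *
discs('m20')
c=load('m20'); cv2.imwrite('pics/m20c.png',c['pixels'][200:340,40:300])"
```

```text
t 17.5 tilt 31.06 lip [0.5354 0.1868 0.0512] tcp [0.602  0.1927 0.1534] discs [77.5, 186.9, 252.2]
```

```bash
echo '[[0, 0.0013, 0.0027, 0.025, 0, 0], [0, 0.0013, 0.0027, 0.025, 0, 0]]' > path.dat && python3 shift.py path.dat>/dev/null; python3 -c "
from h import *
discs('m21')
for n in('m16','m19','m20','m21'):
  g=cv2.cvtColor(load(n)['pixels'],cv2.COLOR_BGR2GRAY); L=[]
  for t in(45,60,75):
    k,l,s,ce=cv2.connectedComponentsWithStats((g[200:420,0:200]>t).astype(np.uint8),connectivity=4)
    L+=[((ce[i]+[0,200]).round().tolist(),s[i,2:].tolist()) for i in range(1,k) if 60<s[i,4]<1600 and s[i,2]<50 and s[i,3]<50]
  print(n,L)
g=cv2.cvtColor(load('m21')['pixels'],cv2.COLOR_BGR2GRAY)
for v in(250,270,290): print(v,g[v,40:230:5].tolist())
"
```

```text
t 17.75 tilt 28.09 lip [0.5357 0.1868 0.0516] tcp [0.6075 0.1932 0.1501] discs [181.5, 246.4]
m16 [([91.0, 228.0], [17, 15, 192]), ([50.0, 232.0], [19, 14, 217]), ([77.0, 260.0], [39, 31, 963]), ([172.0, 272.0], [35, 32, 826]), ([102.0, 286.0], [16, 14, 164]), ([64.0, 293.0], [17, 14, 186]), ([159.0, 303.0], [15, 14, 157]), ([193.0, 303.0], [13, 12, 134]), ([91.0, 228.0], [17, 14, 181]), ([50.0, 232.0], [18, 14, 207]), ([77.0, 260.0], [39, 31, 946]), ([172.0, 271.0], [35, 32, 794]), ([102.0, 285.0], [16, 12, 151]), ([64.0, 292.0], [17, 14, 175]), ([157.0, 303.0], [11, 13, 119]), ([91.0, 228.0], [17, 13, 172]), ([51.0, 232.0], [18, 14, 199]), ([77.0, 260.0], [39, 31, 909]), ([172.0, 271.0], [34, 31, 655]), ([102.0, 285.0], [15, 12, 145]), ([64.0, 292.0], [17, 12, 166]), ([157.0, 303.0], [11, 13, 112]), ([47.0, 371.0], [22, 14, 167])]
m19 [([91.0, 228.0], [17, 15, 187]), ([51.0, 232.0], [19, 15, 220]), ([78.0, 260.0], [40, 31, 953]), ([189.0, 271.0], [22, 32, 529]), ([102.0, 285.0], [16, 14, 164]), ([64.0, 292.0], [18, 14, 187]), ([181.0, 303.0], [13, 12, 136]), ([91.0, 228.0], [16, 14
[... 1874 characters left out ...]
68.0], [34, 27, 493]), ([106.0, 284.0], [15, 12, 136]), ([184.0, 284.0], [21, 7, 84]), ([69.0, 290.0], [16, 12, 154]), ([168.0, 303.0], [14, 13, 139]), ([47.0, 371.0], [21, 14, 160]), ([134.0, 417.0], [33, 6, 166])]
250 [111, 105, 37, 29, 38, 26, 140, 141, 140, 142, 145, 146, 28, 24, 21, 71, 28, 26, 30, 50, 63, 65, 81, 18, 23, 25, 28, 26, 29, 31, 25, 35, 28, 33, 26, 91, 22, 28]
270 [114, 112, 98, 39, 25, 28, 104, 140, 139, 143, 147, 28, 27, 17, 33, 10, 38, 27, 27, 22, 69, 67, 102, 21, 34, 111, 128, 81, 40, 40, 74, 79, 0, 8, 17, 5, 8, 7]
290 [67, 66, 60, 60, 35, 110, 115, 113, 30, 30, 18, 25, 20, 75, 17, 26, 25, 18, 32, 21, 25, 107, 65, 157, 24, 31, 20, 4, 12, 20, 13, 14, 0, 17, 12, 0, 1, 18]
```

```bash
echo '[[0, 0.0026, 0.0055, 0.05, 0, 0], [0, 0.0026, 0.0055, 0.05, 0, 0], [0, 0.0026, 0.0055, 0.05, 0, 0], [0, 0, 0, 0, 0, 0], [0, 0, 0, 0, 0, 0]]' > path.dat && python3 shift.py path.dat>/dev/null; cat > chk.py <<'E'
from h import *
import sys
n=sys.argv[1]; discs(n); c=load(n)
g=cv2.cvtColor(c['pixels'],cv2.COLOR_BGR2GRAY); L=[]
for t in(45,60,75):
    k,l,s,ce=cv2.connectedComponentsWithStats((g[:420,0:230]>t).astype(np.uint8),connectivity=4)
    for i in range(1,k):
        p=(ce[i]).round().tolist()
        if 300<s[i,4]<1600 and s[i,2]<55 and s[i,3]<55 and all(np.hypot(p[0]-q[0][0],p[1]-q[0][1])>6 for q in L): L.append((p,s[i,2:].tolist(),onz(c,*ce[i],.014)[:2].round(3).tolist(),onz(c,*ce[i],.024)[:2].round(3).tolist()))
for q in L: print(q)
E
python3 chk.py m22
```

```text
t 18.3 tilt 19.66 lip [0.5353 0.1867 0.0514] tcp [0.6207 0.1944 0.1383] discs [180.1, 244.7]
([92.0, 255.0], [36, 29, 824], [0.496, 0.184], [0.498, 0.187])
([180.0, 272.0], [35, 33, 918], [0.552, 0.169], [0.553, 0.172])
```

```bash
echo '[[0, 0.003, -0.009, 0, 0, 0], [0, 0.005, -0.014, 0, 0, 0], [0, 0.005, -0.014, 0, 0, 0], [0, 0.004, -0.01, 0, 0, 0], [0, 0, 0, 0, 0, 0], [0, 0, 0, 0, 0, 0]]' > path.dat && python3 shift.py path.dat>/dev/null; python3 chk.py m23; python3 - <<'E'
from h import *
c=load('m23'); g=cv2.cvtColor(c['pixels'],cv2.COLOR_BGR2GRAY)
for v in range(200,320,8): print(v,g[v,60:200:5].tolist())
E
```

```text
t 18.95 tilt 19.55 lip [0.5353 0.1867 0.101 ] tcp [0.6209 0.1944 0.1878] discs [179.9, 244.5]
([180.0, 272.0], [36, 33, 920], [0.551, 0.15], [0.551, 0.153])
200 [122, 122, 120, 123, 7, 8, 13, 18, 19, 17, 32, 29, 24, 27, 59, 6, 5, 7, 68, 64, 79, 120, 116, 113, 112, 113, 112, 115]
208 [119, 121, 120, 116, 39, 114, 109, 38, 39, 41, 40, 117, 118, 33, 59, 83, 89, 85, 72, 80, 92, 94, 99, 98, 101, 102, 98, 100]
216 [120, 117, 118, 119, 37, 123, 116, 32, 33, 32, 32, 177, 180, 183, 187, 77, 80, 77, 80, 84, 85, 81, 84, 66, 67, 70, 64, 68]
224 [119, 117, 120, 115, 20, 39, 38, 38, 31, 115, 100, 150, 162, 82, 77, 174, 174, 174, 172, 172, 173, 172, 174, 171, 175, 172, 170, 173]
232 [59, 118, 119, 119, 107, 37, 27, 148, 146, 149, 146, 142, 137, 31, 23, 29, 24, 60, 26, 64, 33, 27, 25, 13, 27, 32, 19, 77]
240 [67, 65, 64, 64, 66, 35, 38, 151, 141, 144, 141, 141, 143, 18, 31, 22, 34, 40, 73, 113, 114, 107, 36, 29, 32, 28, 118, 114]
248 [59, 60, 59, 64, 60, 7, 30, 26, 27, 88, 105, 16, 26, 33, 33, 14, 28, 18, 24, 27, 30, 24, 27, 29, 20, 29, 28, 29]
256 [62, 64, 66, 59, 67, 60, 4, 41, 25, 30, 32, 25, 37,
[... 240 characters left out ...]
14, 113, 112, 111, 21, 28, 37, 26, 22, 146, 145, 117, 79, 113, 141, 146]
280 [65, 64, 66, 72, 63, 62, 67, 68, 63, 63, 65, 115, 113, 113, 111, 112, 112, 110, 113, 26, 29, 36, 140, 138, 140, 138, 138, 131]
288 [61, 65, 63, 59, 65, 68, 66, 63, 64, 65, 62, 69, 110, 108, 113, 111, 110, 110, 111, 15, 28, 24, 23, 24, 62, 46, 32, 21]
296 [61, 59, 61, 64, 64, 68, 64, 65, 57, 64, 62, 65, 90, 108, 111, 109, 109, 109, 112, 77, 24, 43, 23, 35, 24, 23, 22, 32]
304 [65, 63, 61, 58, 62, 63, 62, 64, 70, 63, 65, 66, 60, 115, 110, 112, 113, 110, 110, 112, 97, 111, 113, 17, 28, 27, 34, 119]
312 [62, 67, 66, 62, 66, 63, 64, 64, 63, 65, 66, 66, 68, 83, 110, 111, 112, 113, 112, 114, 22, 25, 14, 31, 19, 25, 23, 25]
```

```bash
echo '[[0, 0, 0, 0.04, 0, 0], [0, 0, 0, 0.07, 0, 0], [0, 0, 0, 0.08, 0, 0], [0, 0, 0, 0.08, 0, 0], [0, 0, 0, 0.05, 0, 0], [0, 0, 0, 0.02, 0, 0], [-0.01, 0, 0, 0, 0, 0], [-0.02, 0, 0, 0, 0, 0], [-0.03, 0, 0, 0, 0, 0], [-0.03, 0, 0, 0, 0, 0]]' > path.dat && python3 shift.py path.dat; echo '[[-0.03, 0, 0, 0, 0, 0], [-0.02, 0, 0, 0, 0, 0], [-0.01, 0, 0, 0, 0, 0], [0, 0, 0, 0, 0, 0]]' > path.dat && python3 shift.py path.dat >/dev/null; python3 - <<'E'
from h import *
discs('m24'); c=load('m24'); g=cv2.cvtColor(c['pixels'],cv2.COLOR_BGR2GRAY)
for t in(45,60,75,90):
    k,l,s,ce=cv2.connectedComponentsWithStats((g>t).astype(np.uint8),connectivity=4)
    for i in range(1,k):
        w,h,A=s[i,2:]
        if 80<A<1600 and ce[i][1]<215 and .5<w/h<2 and A>.5*w*h: print(t,ce[i].round().tolist(),(w,h,A),[onz(c,*ce[i],z)[:2].round(3).tolist() for z in(.014,.024)])
E
```

```text
time_s: 19.95
ee_pos: [0.6289, 0.1034, 0.1882]
eef_rot: [3.138, 0.0, 1.66]
force: [-0.1, -0.7, -3.5]
grip_width: 0.0134
grip_force: 55.0
t 20.4 tilt 0.14 lip [0.525  0.0353 0.1351] tcp [0.6344 0.045  0.1884] discs [180.1, 244.7]
60 [156.0, 21.0] (np.int32(12), np.int32(14), np.int32(132)) [[0.483, 0.203], [0.487, 0.201]]
60 [182.0, 21.0] (np.int32(11), np.int32(14), np.int32(122)) [[0.504, 0.205], [0.508, 0.203]]
60 [172.0, 49.0] (np.int32(27), np.int32(29), np.int32(604)) [[0.495, 0.184], [0.499, 0.182]]
60 [162.0, 76.0] (np.int32(13), np.int32(14), np.int32(127)) [[0.486, 0.161], [0.491, 0.16]]
60 [187.0, 76.0] (np.int32(11), np.int32(13), np.int32(112)) [[0.508, 0.164], [0.511, 0.162]]
75 [156.0, 21.0] (np.int32(12), np.int32(13), np.int32(125)) [[0.483, 0.203], [0.487, 0.201]]
75 [182.0, 21.0] (np.int32(10), np.int32(13), np.int32(109)) [[0.504, 0.205], [0.508, 0.203]]
75 [172.0, 49.0] (np.int32(27), np.int32(29), np.int32(580)) [[0.496, 0.184], [0.5, 0.182]]
75 [162.0, 76.0] (np.int32(11), np.int32(12), np.int32(109)) [[0.486, 0.162], [0.491, 0.161]]
75 [187.0, 75.0] (np.int32(10), np.int32(12), np.int32(99)) [[0.508, 0.164], [0.511, 0.163]]
90 [156.0, 21.0] (np.int32(12), np.int32(13), np.int32(111)) [[0.483, 0.203], [0.487, 0.201]]
90 [182.0, 21.0] (np.int32(10), np.int32(13), np.int32(105)) [[0.504, 0.205], [0.508, 0.203]]
90 [172.0, 49.0] (np.int32(26), np.int32(28), np.int32(568)) [[0.496, 0.184], [0.5, 0.182]]
90 [162.0, 75.0] (np.int32(11), np.int32(12), np.int32(102)) [[0.487, 0.162], [0.491, 0.161]]
90 [187.0, 75.0] (np.int32(9), np.int32(12), np.int32(93)) [[0.508, 0.164], [0.512, 0.163]]
```

```bash
python3 - <<'E'
from h import *
c=load('m24'); g=cv2.cvtColor(c['pixels'],cv2.COLOR_BGR2GRAY)
for v in range(4,200,8): print(v,[round(float(onz(c,200,v,.02)[1]),3)],g[v,130:280:5].tolist())
print(onz(c,200,50,.014),onz(c,240,50,.014))
k,l,s,ce=cv2.connectedComponentsWithStats((cv2.medianBlur(g,5)<45).astype(np.uint8))
for i in range(1,k):
    if s[i,4]>300 and ce[i][1]<200: print(s[i],ce[i])
E
```

```text
4 [0.217] [142, 141, 143, 142, 142, 143, 142, 141, 142, 140, 142, 71, 52, 26, 6, 141, 140, 137, 135, 137, 137, 134, 134, 134, 139, 136, 135, 136, 119, 131]
12 [0.212] [147, 144, 146, 148, 59, 58, 54, 54, 55, 50, 55, 48, 53, 35, 49, 12, 119, 139, 138, 138, 137, 132, 138, 132, 135, 135, 134, 134, 120, 128]
20 [0.206] [147, 145, 144, 143, 95, 148, 142, 55, 55, 58, 145, 145, 55, 38, 3, 7, 46, 70, 76, 74, 144, 137, 138, 137, 138, 135, 136, 129, 121, 130]
28 [0.2] [149, 145, 146, 145, 52, 55, 52, 56, 53, 53, 51, 54, 56, 46, 3, 10, 13, 72, 75, 70, 70, 137, 136, 139, 135, 138, 135, 128, 119, 134]
36 [0.194] [143, 145, 150, 148, 48, 59, 60, 104, 171, 157, 52, 56, 62, 50, 14, 58, 1, 76, 73, 75, 70, 138, 138, 135, 136, 138, 139, 124, 120, 132]
44 [0.188] [145, 149, 148, 146, 135, 59, 130, 171, 173, 172, 171, 52, 52, 43, 15, 57, 54, 73, 74, 80, 77, 140, 138, 141, 141, 135, 138, 121, 124, 128]
52 [0.182] [148, 148, 148, 147, 151, 58, 90, 170, 157, 166, 169, 54, 35, 52, 24, 36, 58, 72, 72, 74, 73, 140, 138, 138, 138, 136, 133, 120, 121, 130]
60 [0.176] [146, 146, 145, 144, 144, 62, 60, 63, 175, 17
[... 2019 characters left out ...]
5, 69, 68, 71, 72, 123, 108]
180 [0.075] [72, 69, 70, 87, 107, 114, 123, 124, 108, 119, 122, 121, 122, 108, 114, 104, 106, 76, 73, 69, 71, 71, 70, 68, 67, 68, 72, 68, 124, 108]
188 [0.068] [65, 72, 72, 69, 69, 97, 121, 118, 118, 117, 118, 121, 118, 117, 113, 86, 115, 88, 74, 72, 68, 68, 67, 69, 69, 73, 75, 69, 122, 115]
196 [0.06] [67, 70, 67, 69, 67, 70, 123, 118, 119, 120, 119, 125, 121, 119, 96, 90, 111, 87, 115, 71, 70, 70, 69, 72, 75, 66, 73, 70, 118, 119]
[0.51934466 0.18464238 0.014     ] [0.55323069 0.18765591 0.014     ]
[ 157    0   59   89 1291] [200.97366383  50.60650658]
[ 582   65   58   93 1429] [612.36808957 115.60321903]
[  88  107   31  110 1013] [103.68410661 159.38598223]
```

Plate 1 lies flat in the free half. Plate 2 rests upright on edge just behind it, in the same half, and three plates remain in the box. I'll carry the box back and set it down.

```bash
echo '[[-0.012, -0.008, 0, 0, 0, 0], [-0.024, -0.016, 0, 0, 0, 0], [-0.03, -0.02, 0, 0, 0, 0], [-0.03, -0.02, 0, 0, 0, 0], [-0.03, -0.02, 0, 0, 0, 0], [-0.03, -0.02, 0, 0, 0, 0], [-0.03, -0.02, 0, 0, 0, 0], [-0.02, -0.013, 0, 0, 0, 0], [-0.01, -0.006, 0, 0, 0, 0], [-0.0043, -0.0026, 0, 0, 0, 0]]' > path.dat && python3 shift.py path.dat; echo '[[0, 0, 0.01, 0, 0, 0], [0, 0, 0.025, 0, 0, 0], [0, 0, 0.03, 0, 0, 0], [0, 0, 0.025, 0, 0, 0], [0, 0, 0.015, 0, 0, 0], [0, 0, 0.008, 0, 0, 0], [0, 0, 0, 0, 0, 0], [0, 0, 0, 0, 0, 0]]' > path.dat && python3 shift.py path.dat; python3 -c "
from h import *
discs('m25')"
```

```text
time_s: 21.4
ee_pos: [0.5088, -0.1876, 0.1882]
eef_rot: [3.139, 0.0, 1.659]
force: [0.2, -0.3, -3.5]
grip_width: 0.0135
grip_force: 55.0
time_s: 22.2
ee_pos: [0.5098, -0.187, 0.0756]
eef_rot: [3.139, 0.0, 1.66]
force: [0.5, 0.7, -3.7]
grip_width: 0.0134
grip_force: 55.0
t 22.25 tilt 0.18 lip [ 0.4005 -0.197   0.0225] tcp [ 0.5099 -0.1872  0.0759] discs [179.9, 244.6]
```

```bash
echo '[[0, 0, 0.007, 0.003, 0, 0], [0, 0, 0.005, 0, 0, 0], [0, 0, 0.003, 0, 0, 0], [0, 0, 0.0015, 0, 0, 0], [0, 0, 0, 0, 0, 0], [0, 0, 0, 0, 0, 0]]' > path.dat && python3 shift.py path.dat
```

```text
time_s: 22.85
ee_pos: [0.5094, -0.1874, 0.0587]
eef_rot: [-3.141, 0.0, 1.66]
force: [0.0, 0.1, -3.6]
grip_width: 0.0135
grip_force: 55.0
```

```bash
echo '[[0, 0, 0.0008, 0, 0, 0], [0, 0, 0, 0, 0, 0], [0, 0, 0.0007, 0, 0, 0], [0, 0, 0, 0, 0, 0]]' > path.dat && python3 shift.py path.dat
```

```text
time_s: 23.25
ee_pos: [0.5094, -0.1873, 0.0576]
eef_rot: [-3.141, 0.0, 1.66]
force: [-2.9, 1.9, 3.3]
grip_width: 0.0133
grip_force: 55.0
```

Contact with the bench (vertical force changed from −3.6 to +3.3 N). Release, retreat and check.

```bash
echo '[[0, 0, 0, 0, 0, 0], [0, 0, 0, 0, 0, 0], [0, 0, 0, 0, 0, 0], [0, 0, 0, 0, 0, 0]]' > path.dat && python3 shift.py path.dat 0.05; echo '[[0, 0, -0.01, 0, 0, 0], [0, 0, -0.03, 0, 0, 0], [0, 0, -0.045, 0, 0, 0], [0, 0, -0.045, 0, 0, 0], [0, 0, -0.045, 0, 0, 0], [0, 0, -0.045, 0, 0, 0], [0, 0, -0.03, 0, 0, 0], [0, 0, -0.01, 0, 0, 0], [0, 0, 0, 0, 0, 0]]' > path.dat && python3 shift.py path.dat; python3 - <<'E'
from h import *
c=snap('wrist','f0.png'); g=cv2.cvtColor(c['pixels'],cv2.COLOR_BGR2GRAY); b=snap('side','f1.png'); L=[]
for t in(45,55,65,75):
    k,l,s,ce=cv2.connectedComponentsWithStats((g>t).astype(np.uint8),connectivity=4)
    for i in range(1,k):
        w,h,A=s[i,2:]
        if 90<A<500 and .6<w/h<1.5 and A>.65*w*h and all(np.hypot(*(ce[i]-q))>5 for q in L): L.append(ce[i]); print(ce[i].round().tolist(),(int(w),int(h),int(A)),onz(c,*ce[i],.014)[:2].round(4).tolist())
# bystanders: side image difference outside arm
a=load('d0')['pixels'].astype(int); d=np.abs(a-b['pixels'].astype(int)).max(2)
for n,(x0,y0,x1,y1) in dict(bowl=(190,355,235,400),artic=(315,95,385,150),cast=(300,272,332,304),free=(270,305,330,352)).items(): print(n,(d[y0:y1,x0:x1]>40).mean().round(3))
E
```

```text
time_s: 23.65
ee_pos: [0.5094, -0.1874, 0.0572]
eef_rot: [-3.141, 0.0, 1.66]
force: [0.4, 0.3, -0.5]
grip_width: 0.0423
grip_force: 0.0
time_s: 24.55
ee_pos: [0.5097, -0.1873, 0.3181]
eef_rot: [3.141, 0.001, 1.66]
force: [0.8, 0.0, -0.9]
grip_width: 0.0499
grip_force: 0.0
[255.0, 198.0] (16, 16, 209) [0.4229, -0.1948]
[285.0, 197.0] (16, 16, 195) [0.4626, -0.1909]
[176.0, 251.0] (12, 13, 107) [0.3167, -0.2791]
bowl 0.0
artic 0.562
cast 0.284
free 0.115
```

```bash
python3 - <<'E'
from h import *
for n in('d0','f1'):
    c=load(n); r=cv2.cvtColor(c['pixels'],cv2.COLOR_BGR2GRAY)[255:365,255:355]
    for t in(130,150):
        k,l,s,ce=cv2.connectedComponentsWithStats((r>t).astype(np.uint8))
        print(n,t,[(s[i].tolist(),onz(c,*(ce[i]+255),.03)[:2].round(3).tolist()) for i in range(1,k) if 40<s[i,4]<900])
c=load('f1'); r=cv2.cvtColor(c['pixels'],cv2.COLOR_BGR2GRAY)
for v in range(270,360,5): print(v,r[v,265:345:4].tolist())
w=load('f0'); g=cv2.cvtColor(w['pixels'],cv2.COLOR_BGR2GRAY)
for x in(.59,.60,.611,.622): u,v=proj(w,(x,-.178,.062)); print(x,round(u),round(v),int(g[round(v),round(u)]))
E
```

```text
d0 130 [([50, 20, 23, 26, 415], [0.501, 0.06])]
d0 150 [([50, 21, 22, 22, 258], [0.503, 0.059])]
f1 130 [([49, 30, 18, 17, 140], [0.507, 0.083])]
f1 150 [([50, 31, 14, 9, 47], [0.514, 0.077])]
270 [206, 206, 206, 205, 197, 135, 106, 124, 119, 82, 71, 66, 66, 67, 72, 81, 97, 114, 129, 133]
275 [206, 206, 205, 205, 162, 129, 103, 127, 88, 86, 85, 86, 86, 99, 104, 69, 65, 63, 64, 66]
280 [205, 206, 205, 202, 138, 115, 124, 128, 99, 87, 86, 111, 109, 96, 98, 91, 85, 83, 82, 78]
285 [206, 205, 206, 180, 131, 99, 128, 128, 127, 105, 139, 104, 101, 114, 114, 104, 84, 84, 83, 83]
290 [204, 205, 204, 143, 121, 114, 129, 129, 128, 112, 149, 156, 136, 128, 126, 115, 83, 84, 83, 81]
295 [205, 205, 191, 132, 101, 125, 128, 128, 128, 126, 129, 128, 139, 144, 109, 103, 83, 83, 84, 85]
300 [205, 204, 154, 126, 106, 128, 128, 128, 126, 127, 126, 119, 118, 144, 131, 92, 83, 82, 84, 96]
305 [205, 198, 135, 111, 124, 127, 127, 127, 127, 126, 127, 127, 125, 127, 125, 118, 91, 82, 87, 122]
310 [204, 169, 127, 97, 127, 128, 127, 127, 127, 127, 128, 127, 127, 126, 126, 126, 121, 83, 118, 135]
315 [201, 137,
[... 254 characters left out ...]
 127, 122, 83, 132, 204, 204]
330 [133, 109, 126, 127, 127, 90, 63, 61, 61, 150, 144, 66, 126, 126, 126, 108, 91, 167, 205, 204]
335 [127, 102, 127, 128, 127, 98, 54, 72, 108, 58, 80, 95, 127, 126, 126, 86, 111, 195, 205, 204]
340 [127, 120, 126, 126, 127, 127, 124, 121, 100, 72, 64, 120, 126, 127, 121, 85, 137, 203, 204, 205]
345 [167, 96, 94, 110, 123, 123, 125, 126, 126, 126, 127, 126, 126, 127, 101, 92, 169, 204, 204, 204]
350 [204, 205, 203, 198, 178, 137, 99, 92, 109, 123, 124, 125, 125, 126, 87, 112, 199, 204, 205, 204]
355 [205, 204, 204, 205, 204, 205, 204, 203, 197, 176, 132, 96, 92, 111, 119, 137, 204, 205, 205, 204]
0.59 388 203 90
0.6 396 204 38
0.611 405 205 6
0.622 414 206 105
```

```bash
python3 -c "
from station import ctrl, vision, job
print(job.hand_in())"
```

```text
the job is handed in; nothing more can be done
None
```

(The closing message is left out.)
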